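# Find and release the latched key on the workshop socket box

## Robot

A 7-joint arm with a two-finger parallel gripper is mounted at the origin on the work surface. World frame = base frame: x ahead of the robot, y to its left, z up, the work surface at z = 0. Lengths are in m, angles in rad, forces in N, time in s.
With the tool pointing down it reaches from about 0.425 to 0.925 m from the base axis. Payload 6.8 kg.
Tool frame: the origin (TCP) lies midway between the tips of the shut fingers; the grasp point (between the pads) lies 19 mm behind it; z points along the fingers, y is the line along which they close (so a half turn about z gives the same grasp; the last joint's range is limited). The gripper opens to 88 mm and grips with 3 to 60 N. Pads are 20 mm wide; open, the fingers measure 115 mm over their backs; the gripper's body (75 mm by 178 mm) begins 61 mm behind the grasp point.
Start: joints at [-1.405, 0.477, 0.022, 1.555, -0.011, 1.109, -0.083], TCP at [0.183, 0.65, 0.223] pointing down, gripper open.
Joint ranges: [-2.96, 2.96], [-0.34, 2.1], [-1.41, 1.46], [0.24, 2.44], [-1.37, 4.51], [0.17, 1.92], [-2.96, 2.96]. Speed limits (rad/s): [2.39, 2.39, 3.14, 3.14, 3.14, 3.14, 3.14].

## Interface

Orientations are given as [roll, pitch, yaw] about the fixed x, y, z axes, in that order (R = Rz(yaw) Ry(pitch) Rx(roll)).
In Python, from workcell import r gives the robot as it stands.
- The arm moves only by the tool carry_out, never from a script. Its argument "increments" is a list that holds one entry, the list of rows, each a list of 7 numbers: the opening, from -1 (shut) to 1 (fully open), so that 0 is half open, then the shift along the world's x, y, z in m, then the turn, a rotation vector about the world's x, y, z in degrees. In form: [[[jaw, tx, ty, tz, wx, wy, wz], ...]]. A call has 1 to 8 rows; each row is the pose to reach, as a shift and turn from the pose commanded when the call began; what a row does not reach only later rows make up. A row lasts 1/8 s, in which the tool goes at most 62.5 mm and 10.7 degrees, less where a joint would pass 70% of its speed; a pose out of reach is approached as far as the arm can. A call with a gripper value outside its range is refused whole. The fingers move at their own pace and stop on an object; the grip force is fixed at half the most. Time passes only in rows, so rows that repeat a pose let the fingers close. It gives the time, the measured TCP pose, the force, the opening and the grip force at its end, in the units of the state.
- r.state(): the state, without advancing time (a new reading comes with each control period).
- r.get_image(name): name is "side" or "top"; returns a dict with "pixels" (480x640x3 uint8, blue, green, red), "mtx" (3x3 intrinsics, pixels), "origin" and "attitude" of the camera in the world. Camera axes: x right, y up, looking along -z (the intrinsics and any distortion apply to the point x, -y, -z); pixel columns grow to the right and rows downward; lengths in m; the calibration is good to about 2 mm. A picture is of the moment at which its call begins. There is no depth.
- r.finish_job(): hands the job in; it is judged then, once.
Trained networks look in a picture, given as the dict that the camera call returned (one of the last four; its "shot" number tells which), for a name from the list of things; names that differ only in an ending like _2 or _b are one class to them, and where a whole thing is asked for, a point or a joint stands for the part that bears it (a point fixed in the world has none). Each returns a list of dicts, best first, with "score" (0 to 1); they miss things now and then, are a little off and sometimes report something else, mostly with a low value. They report only what shows in the picture. A call takes as long as a camera call.
- r.trace(picture, thing): "region" (480x640 bool, what is visible of it) and "xy" ([column, row] in pixels, amid what is visible of it).
The state is a dict: "clock": time; "q": joint angles; "joint_velocities": joint speeds; "joint_torque": joint torques, N m; "ee_pos": TCP position; "orientation": TCP orientation; "ft_force": force on the tool from outside, world axes, zero at the start; "wrist_torque": the same for the moment, N m; "opening": finger opening in m; "finger_force": force on a finger pad.
Only numpy, scipy, OpenCV 4.12 (cv2) and the standard library are available. Lean on these libraries where they do the work, as an engineer would, in place of code of your own. Each camera call takes 0.05 s, during which the arm holds its last target. There are 200 camera calls.

## Task

One of the four keys on the grey socket box has been left latched down. Tap all four keys lightly with a fingertip, one after another from the robot's left to its right, to feel which one is already down and does not give; then press that one fully in and let it go so that it springs up. Do not push any of the other keys far in, and leave the things around the box where they are.

Things in the scene. Friction and masses are not known exactly. Their poses are not given: they have to be found in the camera images.
- socket_box: grey metal socket box, fixed to the table, 140 mm (its x) by 270 mm (its y, along the row) and 70 mm high; origin at the centre of its underside, so its top face is 70 mm above the table. A row of four identical square black keys runs along its near side, with a flat round outlet behind each (on the +x side).
- place1 (a point): place 1 of the key row counted from the robot's left (+y) to its right, at the key's axis and on the box's top face (70 mm above the table). Places are 55 mm apart. The top of a raised key there is 22 mm above this point.
- place2 (a point): place 2 of the key row counted from the robot's left (+y) to its right, at the key's axis and on the box's top face (70 mm above the table). Places are 55 mm apart. The top of a raised key there is 22 mm above this point.
- place3 (a point): place 3 of the key row counted from the robot's left (+y) to its right, at the key's axis and on the box's top face (70 mm above the table). Places are 55 mm apart. The top of a raised key there is 22 mm above this point.
- place4 (a point): place 4 of the key row counted from the robot's left (+y) to its right, at the key's axis and on the box's top face (70 mm above the table). Places are 55 mm apart. The top of a raised key there is 22 mm above this point.
- unit_a: key unit a: one square key, cap 26 by 26 mm, with its flat frame (36 mm square, 4 mm high); origin on the key's axis on the box's top face, 22 mm below the top of the raised key. All units look alike; which unit sits at which place changes, and the letter tells nothing about which is latched.
- key_a (a joint): how far the key of unit a is pushed in: 0 = raised, 0.010 m = fully in (its top is then 12 mm above the box). A raised key starts to give at about 1.2 N and stiffens by 0.6 N per mm; pushed in past 6.5 mm (5 N) it would switch its outlet. The latched key rests about 4 mm in, does not give below about 3.5 N, and lets go once it has been pushed in to 8.5 mm or more (7 to 8 N), best right to its stop at 10 mm; when the finger goes back up it springs up to 0 and stays there.
- unit_b: key unit b: one square key, cap 26 by 26 mm, with its flat frame (36 mm square, 4 mm high); origin on the key's axis on the box's top face, 22 mm below the top of the raised key. All units look alike; which unit sits at which place changes, and the letter tells nothing about which is latched.
- key_b (a joint): how far the key of unit b is pushed in: 0 = raised, 0.010 m = fully in (its top is then 12 mm above the box). A raised key starts to give at about 1.2 N and stiffens by 0.6 N per mm; pushed in past 6.5 mm (5 N) it would switch its outlet. The latched key rests about 4 mm in, does not give below about 3.5 N, and lets go once it has been pushed in to 8.5 mm or more (7 to 8 N), best right to its stop at 10 mm; when the finger goes back up it springs up to 0 and stays there.
- unit_c: key unit c: one square key, cap 26 by 26 mm, with its flat frame (36 mm square, 4 mm high); origin on the key's axis on the box's top face, 22 mm below the top of the raised key. All units look alike; which unit sits at which place changes, and the letter tells nothing about which is latched.
- key_c (a joint): how far the key of unit c is pushed in: 0 = raised, 0.010 m = fully in (its top is then 12 mm above the box). A raised key starts to give at about 1.2 N and stiffens by 0.6 N per mm; pushed in past 6.5 mm (5 N) it would switch its outlet. The latched key rests about 4 mm in, does not give below about 3.5 N, and lets go once it has been pushed in to 8.5 mm or more (7 to 8 N), best right to its stop at 10 mm; when the finger goes back up it springs up to 0 and stays there.
- unit_d: key unit d: one square key, cap 26 by 26 mm, with its flat frame (36 mm square, 4 mm high); origin on the key's axis on the box's top face, 22 mm below the top of the raised key. All units look alike; which unit sits at which place changes, and the letter tells nothing about which is latched.
- key_d (a joint): how far the key of unit d is pushed in: 0 = raised, 0.010 m = fully in (its top is then 12 mm above the box). A raised key starts to give at about 1.2 N and stiffens by 0.6 N per mm; pushed in past 6.5 mm (5 N) it would switch its outlet. The latched key rests about 4 mm in, does not give below about 3.5 N, and lets go once it has been pushed in to 8.5 mm or more (7 to 8 N), best right to its stop at 10 mm; when the finger goes back up it springs up to 0 and stays there.
- glue_bottle: white glue bottle with a pointed black cap, 40 mm across, 114 mm high; loose bystander, origin at its underside; not to be disturbed
- dope_jar: small jar, 48 mm across, 60 mm high; loose bystander, origin at its underside; not to be disturbed
- tape_roll: roll of tape standing flat, 90 mm across, 48 mm high; loose bystander, origin at its underside; not to be disturbed
- sanding_block: cork sanding block, 45 by 95 by 25 mm; loose bystander, origin at its underside; not to be disturbed
- spar_clamp: small wooden clamp, 20 by 85 mm, 48 mm high; loose bystander, origin at its underside; not to be disturbed
- screwdriver: screwdriver lying on the table; loose bystander, origin at its underside (middle of its length); not to be disturbed
- wing_rib: thin wooden wing rib, 6 mm thick; loose bystander, origin at its underside; not to be disturbed

How it is judged:
By the outcome, as a careful person would: the job done as asked, in the order asked, and still so for the second after the job is handed in, with the robot touching nothing.
It also fails if it takes over 48 s, if anything falls off the work surface, if the arm or the gripper's body presses on something with over 40 N, if the wrist force passes 120 N, or if a joint passes its speed limit or range.

## Working session

There is one attempt and no reset: what is moved stays moved. The work goes in short steps, Python scripts to look and compute and a tool call to move; the robot and the scene stay as the last step left them, time stands still between calls to the robot, and variables do not carry over. Pictures are saved under pics/ and viewed, at most 10 in all, crops included, and the job is handed in when it is done.

Besides the shell and the picture viewer there is one more tool, called as name(argument=value, ...), one argument or row to a line, values as JSON. carry_out: Moves the arm, as the interface text tells. Its arguments: {"type":"object","properties":{"increments":{"type":"array"}},"required":["increments"]}

```bash
mkdir -p pics
cat > h.py <<'E'
import numpy as np, cv2
from workcell import r
from scipy.spatial.transform import Rotation as R
def att(im):
    a=np.array(im["attitude"],float)
    if a.shape==(3,3): return a
    return R.from_euler('xyz',a).as_matrix() if a.size==3 else R.from_quat(a).as_matrix()
def ray(im,px,z):
    K=np.array(im["mtx"]);d=np.linalg.solve(K,[px[0],px[1],1.]);d=att(im)@(d*[1,-1,-1])
    o=np.array(im["origin"]);return o+d*(z-o[2])/d[2]
def proj(im,p):
    c=(att(im).T@(np.array(p)-im["origin"]))*[1,-1,-1];u=np.array(im["mtx"])@c;return u[:2]/u[2]
E
python3 - <<'E'
from h import *
s=r.state();print({k:np.round(v,3) for k,v in s.items()})
for n in("top","side"):
    im=r.get_image(n);cv2.imwrite(f"pics/{n}0.png",im["pixels"]);print(n,{k:im[k] for k in im if k!="pixels"})
    for t in("socket_box","unit_a","glue_bottle","dope_jar","tape_roll","sanding_block","spar_clamp","screwdriver","wing_rib"):
        for d in r.trace(im,t)[:5]:print(t,round(d["score"],2),np.round(d["xy"],1),d["region"].sum(),np.round(ray(im,d["xy"],.092 if 'unit' in t else .07 if 'sock' in t else .03),3))
E
```

```text
{'clock': np.float64(0.0), 'q': array([-1.405,  0.478,  0.022,  1.556, -0.012,  1.109, -0.083]), 'joint_velocities': array([ 0.002, -0.002,  0.001, -0.001, -0.   ,  0.   ,  0.001]), 'joint_torque': array([ 1.0000e-03, -5.8284e+01,  1.5350e+00, -2.7262e+01, -5.4000e-02,
        1.7000e-02,  0.0000e+00]), 'ee_pos': array([0.182, 0.649, 0.222]), 'orientation': array([-3.14 ,  0.   ,  2.868]), 'ft_force': array([1.385, 0.016, 1.154]), 'wrist_torque': array([ 0.015, -0.019, -0.013]), 'finger_force': np.float64(0.0), 'opening': np.float64(0.088)}
top {'mtx': array([[597.8974864 ,   0.        , 312.66220798],
       [  0.        , 597.8974864 , 245.88014135],
       [  0.        ,   0.        ,   1.        ]]), 'origin': array([ 0.33169677, -0.00183598,  1.68738544]), 'attitude': array([ 0.13670209, -0.00223672, -1.55842274]), 'shot': 1}
socket_box 0.73 [334.7 234.2] 4752 [ 0.587 -0.063  0.07 ]
unit_a 0.68 [350.2 245.8] 144 [ 0.553 -0.104  0.092]
unit_a 0.6 [315.4 250.3] 92 [ 0.539 -0.01   0.092]
unit_a 0.58 [334.1 246.4] 181 [ 0.551 -0.06   0.092]
unit_a 0.56 [373.3 239.6] 136 [ 0.57  -0.1
[... 1003 characters left out ...]
 254.5] 287 [ 0.556 -0.131  0.092]
unit_a 0.68 [328.  243.5] 270 [ 0.543 -0.076  0.092]
unit_a 0.52 [306.3 229.4] 187 [ 0.534 -0.011  0.092]
glue_bottle 0.68 [361.4 206.5] 442 [0.734 0.037 0.03 ]
dope_jar 0.73 [395.8 231.3] 385 [ 0.736 -0.084  0.03 ]
dope_jar 0.28 [350.6 258.9] 7262 [ 0.594 -0.092  0.03 ]
tape_roll 0.86 [427.4 296.8] 1572 [ 0.646 -0.278  0.03 ]
tape_roll 0.55 [349.  259.1] 7375 [ 0.591 -0.09   0.03 ]
sanding_block 0.62 [302.5 290.7] 955 [ 0.453 -0.106  0.03 ]
spar_clamp 0.96 [272.1 220.2] 396 [0.533 0.127 0.03 ]
screwdriver 0.86 [180.3 175.7] 273 [0.446 0.428 0.03 ]
wing_rib 0.75 [443.1 433.1] 2499 [ 0.444 -0.519  0.03 ]
wing_rib 0.41 [328.2 241.6] 286 [ 0.59  -0.016  0.03 ]
```

Run:
```python
import cv2
a=cv2.imread("pics/top0.png")[175:300,250:420];b=cv2.imread("pics/side0.png")[180:330,250:450]
cv2.imwrite("pics/ct.png",cv2.resize(a,None,fx=4.6,fy=4.6,interpolation=cv2.INTER_CUBIC));cv2.imwrite("pics/cs.png",cv2.resize(b,None,fx=4,fy=4,interpolation=cv2.INTER_CUBIC))
```

```text
(no output)
```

View pics/ct.png

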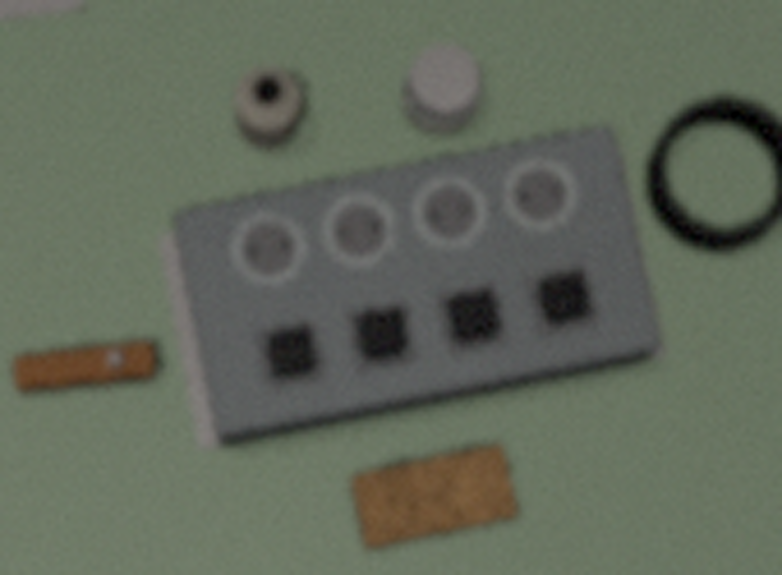

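View pics/cs.png

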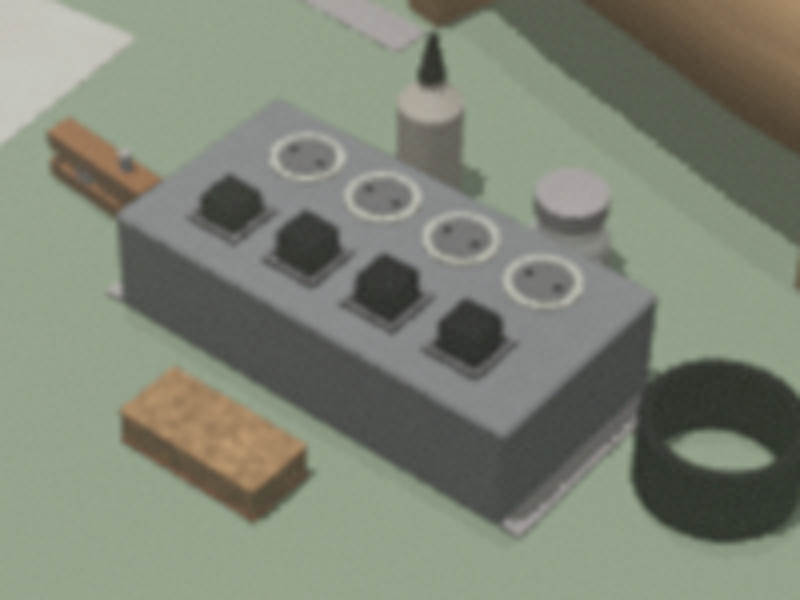

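The top crop shows the keys at about full-image px (313.5,251.5), (333.3,247.6), (352.8,243.9), (372.8,239.8). In the side crop all four look similar. The bottle and jar stand behind the box, and the clamp, block and tape are around it.

```bash
cat > loc.py <<'E'
from h import *
from scipy.optimize import least_squares
def res(p,obs):
    x,y,a,zz=p;o=[]
    for im,pts in obs:
        for i,c in pts: 
            o+=list(proj(im,[x-np.sin(a)*(1.5-i)*.055,y+np.cos(a)*(1.5-i)*.055,zz])-c)
    return np.array(o)
E
python3 - <<'E'
from loc import *
ims={}
for n in("top","side"):
    im=r.get_image(n);pts=[]
    c=sorted([d["xy"] for d in r.trace(im,"unit_a") if d["score"]>.3],key=lambda c:c[0])
    print(n,np.round(c,1)); ims[n]=(im,c)
top=ims["top"][0]
man=np.array([(292,352),(383,334),(473,317),(565,298)])/4.6+[249.6,174.6]
cor=np.array([(175,212),(607,128),(660,350),(222,438)])/4.6+[249.6,174.6]
C=[ray(top,c,.07) for c in cor];print("box corners",np.round(C,3),"centre",np.round(np.mean(C,0),3),[round(float(np.linalg.norm(C[i]-C[i-1])),3) for i in range(4)])
print("man keys",[np.round(ray(top,c,.09),4) for c in man])
# dark-blob centroids in top
g=cv2.cvtColor(top["pixels"],cv2.COLOR_BGR2GRAY);ctop=[]
for c in man:
    x,y=np.round(c).astype(int);w=g[y-9:y+10,x-9:x+10].astype(float);t=(np.median(w)+w.min())/2
    m=np.clip(t-w,0,None);yy,xx=np.mgrid[y-9:y+10,x-9:x+10];ctop.append([(m*xx).sum()/m.sum(),(m*yy).sum()/m.sum()])
print("blob",np.round(ctop,2))
f=least_squares(lambda p:np.r_[res([*p,.088],[(top,list(enumerate(ctop)))])],[.55,-.085,.2]);print("top fit",np.round(f.x,4),"yaw deg",np.degrees(f.x[2]),np.round(f.fun,2))
sc=list(enumerate(ims["side"][1][::1]))
for z in(.080,.084):
    f2=least_squares(lambda p:res([*p,z],[(ims["side"][0],sc)]),[.55,-.085,.2]);print("side",z,np.round(f2.x,4),np.round(f2.fun,2))
x,y,a=f.x
for i in range(4):print(i+1,np.round([x-np.sin(a)*(1.5-i)*.055,y+np.cos(a)*(1.5-i)*.055],4))
print([np.round(r.state()["ft_force"],2) for _ in range(3)],r.state()["clock"])
E
```

```text
top [[306.5 200.8]
 [313.9 251.4]
 [333.7 244.9]
 [352.1 246.3]
 [372.6 239.4]]
side [[307.3 232.1]
 [328.8 243.5]
 [346.6 253.2]
 [368.6 263.4]
 [369.7 264.3]]
box corners [[ 0.623  0.067  0.07 ]
 [ 0.678 -0.191  0.07 ]
 [ 0.544 -0.222  0.07 ]
 [ 0.488  0.037  0.07 ]] centre [ 0.583 -0.077  0.07 ] [0.138, 0.264, 0.137, 0.265]
man keys [array([ 0.5372, -0.004 ,  0.09  ]), array([ 0.5485, -0.0572,  0.09  ]), array([ 0.5593, -0.1099,  0.09  ]), array([ 0.5712, -0.1639,  0.09  ])]
blob [[313.01 251.19]
 [332.76 247.21]
 [352.6  243.36]
 [372.22 239.51]]
top fit [ 0.5543 -0.0837  0.2087] yaw deg 11.9587452802552 [-0.3   0.03 -0.06  0.07  0.04 -0.02  0.33 -0.08]
side 0.08 [ 0.5595 -0.0754  0.1471] [-0.59 -4.8  -4.24 -4.98 -3.39 -2.96 -5.88 -0.91 13.45 11.03]
side 0.084 [ 0.5567 -0.0788  0.1449] [-0.67 -4.97 -4.29 -5.08 -3.4  -2.99 -5.84 -0.84 13.55 11.19]
1 [ 0.5372 -0.003 ]
2 [ 0.5486 -0.0568]
3 [ 0.56   -0.1106]
4 [ 0.5714 -0.1644]
[array([0.36, 0.04, 0.06]), array([0.36, 0.04, 0.06]), array([0.36, 0.04, 0.06])] 1.2
```

carry_out(
  increments=[
    [[-1,0.03,-0.04,0,0,0,2],[-1,0.07,-0.08,0,0,0,5],[-1,0.11,-0.12,0,0,0,8],[-1,0.15,-0.16,0,0,0,12],[-1,0.18,-0.2,0,0,0,16],[-1,0.21,-0.24,0,0,0,20],[-1,0.23,-0.27,0,0,0,24],[-1,0.25,-0.3,0,0,0,28]],
  ],
)

```text
clock: 2.2
ee_pos: [0.4333, 0.3486, 0.2229]
orientation: [3.141, 0.0, -2.925]
ft_force: [0.1, 0.9, 0.6]
opening: 0.0116
finger_force: 0.0
```

carry_out(
  increments=[
    [[-1,0.02,-0.05,0,0,0,0],[-1,0.04,-0.1,0,0,0,0],[-1,0.06,-0.15,0,0,0,0],[-1,0.075,-0.2,-0.01,0,0,0],[-1,0.09,-0.25,-0.03,0,0,0],[-1,0.1,-0.3,-0.06,0,0,0],[-1,0.104,-0.353,-0.09,0,0,0],[-1,0.104,-0.353,-0.11,0,0,0]],
  ],
)

```text
clock: 3.2
ee_pos: [0.5361, -0.0086, 0.1117]
orientation: [-3.139, -0.001, -2.934]
ft_force: [-0.9, 1.3, 0.4]
opening: 0.0005
finger_force: 0.0
```

carry_out(
  increments=[
    [[-1,0,0,-0.01,0,0,0],[-1,0,0,-0.014,0,0,0],[-1,0,0,-0.014,0,0,0]],
  ],
)

```text
clock: 3.58
ee_pos: [0.5369, -0.0022, 0.0991]
orientation: [3.141, 0.001, -2.925]
ft_force: [-0.7, 0.3, 0.4]
opening: 0.0003
finger_force: 0.0
```

Run:
```python
from h import *
im=r.get_image("side");im2=r.get_image("top");p=r.state()["ee_pos"];print(p,r.state()["ft_force"])
v=im["pixels"].copy()
S=5;v=cv2.resize(v[195:305,255:405],None,fx=S,fy=S,interpolation=cv2.INTER_CUBIC)
def dot(q,c):
    u=(proj(im,q)-[255,195]+.5)*S;cv2.circle(v,tuple(int(a) for a in u),3,c,-1)
a=np.radians(11.96)
for i in range(4):
    x,y=.5543-np.sin(a)*(1.5-i)*.055,-.0837+np.cos(a)*(1.5-i)*.055
    for dx in(-.013,.013):
        for dy in(-.013,.013): dot([x+dx*np.cos(a)-dy*np.sin(a),y+dx*np.sin(a)+dy*np.cos(a),.092],(0,0,255))
dot(p,(0,255,0))
cv2.imwrite("pics/s1.png",v)
```

```text
[ 0.53706151 -0.00242468  0.09938403] [-0.06243165  0.23007433  0.710229  ]
```

View pics/s1.png

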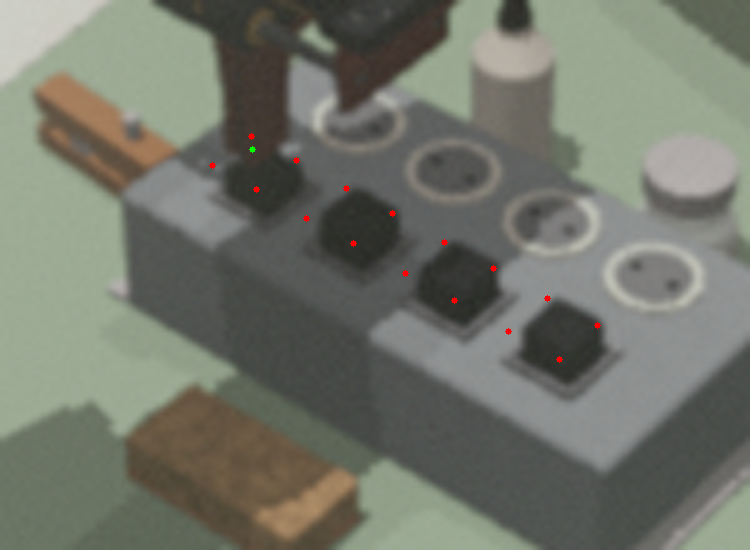

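The side view agrees with the arm's own position: the fingertip is near crop px 253,150. The keys sit about 2 mm further right than I estimated, so I shift by (+1.5, -1.5) mm.

carry_out(
  increments=[
    [[-1,0.0015,-0.0015,-0.003,0,0,0],[-1,0.0015,-0.0015,-0.006,0,0,0],[-1,0.0015,-0.0015,-0.008,0,0,0],[-1,0.0015,-0.0015,-0.0095,0,0,0],[-1,0.0015,-0.0015,-0.0095,0,0,0],[-1,0.0015,-0.0015,-0.0095,0,0,0]],
  ],
)

```text
clock: 4.42
ee_pos: [0.538, -0.0047, 0.0892]
orientation: [3.142, 0.0, -2.927]
ft_force: [-0.0, -0.4, -1.2]
opening: 0.0007
finger_force: 0.0
```

Run:
```python
from h import *
s=r.state();print(s["ee_pos"],s["ft_force"],s["wrist_torque"],s["clock"])
```

```text
[ 0.53803159 -0.00465212  0.0891903 ] [-0.02826593 -0.38424467 -1.22949229] [ 0.07929688  0.0047528  -0.02515439] 4.425
```

```bash
cat > f.py <<'E'
from h import *
F=[];P=[]
for k in range(5):
    r.get_image("side");s=r.state();F.append(s["ft_force"]);P.append(s["ee_pos"])
print(np.round(F,2).tolist(),"mean",np.mean(F,0).round(2),"pos",np.mean(P,0).round(4),"z",np.round(P,4)[:,2],s["clock"])
E
python3 f.py
```

```text
[[-0.37, -0.19, -0.93], [0.57, 0.64, -0.57], [1.15, -0.15, 0.32], [0.2, 0.23, 0.34], [-0.9, 0.72, -0.14]] mean [ 0.13  0.25 -0.2 ] pos [ 0.5381 -0.0046  0.0892] z [0.0892 0.0892 0.0892 0.0892 0.0892] 4.675
```

carry_out(
  increments=[
    [[-1,0,0,-0.001,0,0,0],[-1,0,0,-0.0015,0,0,0],[-1,0,0,-0.0015,0,0,0]],
  ],
)

```text
clock: 5.05
ee_pos: [0.5381, -0.0046, 0.0878]
orientation: [3.142, 0.0, -2.927]
ft_force: [-0.0, 0.6, 4.1]
opening: 0.0006
finger_force: 1.8
```

```bash
python3 f.py
```

```text
[[-1.27, -0.36, 3.51], [-0.32, -0.04, 3.88], [-1.04, 0.44, 4.61], [-0.53, -0.65, 3.37], [-0.81, 0.37, 3.54]] mean [-0.79 -0.05  3.78] pos [ 0.5381 -0.0046  0.0878] z [0.0879 0.0878 0.0878 0.0878 0.0878] 5.3
```

Place 1 is firm, and contact only comes at about 88 mm, which looks latched. Now place 2.

carry_out(
  increments=[
    [[-1,0,0,0.01,0,0,0],[-1,0.001,-0.005,0.017,0,0,0],[-1,0.006,-0.027,0.017,0,0,0],[-1,0.0114,-0.0538,0.017,0,0,0],[-1,0.0114,-0.0538,0.017,0,0,0],[-1,0.0114,-0.0538,0.012,0,0,0],[-1,0.0114,-0.0538,0.006,0,0,0],[-1,0.0114,-0.0538,0.005,0,0,0]],
  ],
)

```text
clock: 6.3
ee_pos: [0.549, -0.0573, 0.092]
orientation: [3.141, -0.001, -2.925]
ft_force: [0.6, 1.2, 1.9]
opening: 0.0005
finger_force: 0.6
```

carry_out(
  increments=[
    [[-1,0,0,-0.0015,0,0,0],[-1,0,0,-0.003,0,0,0],[-1,0,0,-0.003,0,0,0]],
  ],
)

```text
clock: 6.68
ee_pos: [0.5494, -0.058, 0.0897]
orientation: [3.141, 0.0, -2.926]
ft_force: [-0.4, 1.8, 2.8]
opening: 0.0001
finger_force: 1.3
```

```bash
python3 f.py
```

```text
[[-1.35, 1.39, 2.99], [-0.53, 1.17, 2.82], [-0.29, 2.21, 2.55], [-0.84, 2.05, 1.76], [-0.71, 2.03, 2.1]] mean [-0.75  1.77  2.44] pos [ 0.5495 -0.0582  0.0898] z [0.0898 0.0898 0.0898 0.0898 0.0898] 6.925
```

Place 2 gives at 92 mm with 2.4 N, as a raised key should. Next is place 3.

carry_out(
  increments=[
    [[-1,0,0,0.008,0,0,0],[-1,0.001,-0.005,0.015,0,0,0],[-1,0.006,-0.027,0.015,0,0,0],[-1,0.0114,-0.0538,0.015,0,0,0],[-1,0.0114,-0.0538,0.015,0,0,0],[-1,0.0114,-0.0538,0.01,0,0,0],[-1,0.0114,-0.0538,0.004,0,0,0],[-1,0.0114,-0.0538,0.003,0,0,0]],
  ],
)

```text
clock: 7.92
ee_pos: [0.5604, -0.1111, 0.092]
orientation: [3.141, -0.001, -2.925]
ft_force: [-0.2, 0.6, 1.3]
opening: 0.0005
finger_force: 0.6
```

carry_out(
  increments=[
    [[-1,0,0,-0.0015,0,0,0],[-1,0,0,-0.003,0,0,0],[-1,0,0,-0.003,0,0,0]],
  ],
)

```text
clock: 8.3
ee_pos: [0.5608, -0.1118, 0.0897]
orientation: [3.141, 0.0, -2.926]
ft_force: [-0.3, 2.2, 3.4]
opening: 0.0006
finger_force: 1.3
```

```bash
python3 f.py
```

```text
[[-0.69, 1.95, 2.04], [0.24, 2.6, 2.34], [0.19, 2.08, 2.9], [-0.81, 1.95, 1.47], [-0.52, 2.44, 2.56]] mean [-0.32  2.21  2.26] pos [ 0.561  -0.112   0.0898] z [0.0898 0.0898 0.0898 0.0898 0.0898] 8.55
```

Place 3 is raised too. On to place 4.

carry_out(
  increments=[
    [[-1,0,0,0.008,0,0,0],[-1,0.001,-0.005,0.015,0,0,0],[-1,0.006,-0.027,0.015,0,0,0],[-1,0.0114,-0.0538,0.015,0,0,0],[-1,0.0114,-0.0538,0.015,0,0,0],[-1,0.0114,-0.0538,0.01,0,0,0],[-1,0.0114,-0.0538,0.004,0,0,0],[-1,0.0114,-0.0538,0.003,0,0,0]],
  ],
)

```text
clock: 9.55
ee_pos: [0.5719, -0.1648, 0.0921]
orientation: [3.141, -0.001, -2.925]
ft_force: [-0.7, 0.4, 1.1]
opening: 0.0008
finger_force: 0.6
```

carry_out(
  increments=[
    [[-1,0,0,-0.0015,0,0,0],[-1,0,0,-0.003,0,0,0],[-1,0,0,-0.003,0,0,0]],
  ],
)

```text
clock: 9.93
ee_pos: [0.5723, -0.1656, 0.0897]
orientation: [3.141, 0.0, -2.926]
ft_force: [-0.4, 2.5, 3.3]
opening: 0.0004
finger_force: 1.3
```

```bash
python3 f.py
```

```text
[[-1.04, 3.07, 2.44], [-0.53, 2.37, 2.87], [-0.32, 1.24, 2.46], [-0.58, 1.57, 2.3], [0.12, 2.47, 2.92]] mean [-0.47  2.14  2.6 ] pos [ 0.5724 -0.1658  0.0898] z [0.0898 0.0898 0.0898 0.0898 0.0898] 10.175
```

Places 2 to 4 all give, so place 1 is the latched one. I go back above it and press it in.

carry_out(
  increments=[
    [[-1,0,0,0.01,0,0,0],[-1,0,0,0.025,0,0,0],[-1,-0.009,0.04,0.03,0,0,0],[-1,-0.018,0.085,0.03,0,0,0],[-1,-0.027,0.13,0.03,0,0,0],[-1,-0.0342,0.1614,0.03,0,0,0],[-1,-0.0342,0.1614,0.02,0,0,0],[-1,-0.0342,0.1614,0.01,0,0,0]],
  ],
)

```text
clock: 11.18
ee_pos: [0.5385, -0.0057, 0.0998]
orientation: [-3.141, 0.001, -2.928]
ft_force: [0.8, -0.0, 0.8]
opening: 0.0006
finger_force: 0.0
```

carry_out(
  increments=[
    [[-1,0,0,-0.004,0,0,0],[-1,0,0,-0.008,0,0,0],[-1,0,0,-0.011,0,0,0],[-1,0,0,-0.013,0,0,0],[-1,0,0,-0.015,0,0,0],[-1,0,0,-0.017,0,0,0],[-1,0,0,-0.018,0,0,0],[-1,0,0,-0.018,0,0,0]],
  ],
)

```text
clock: 12.18
ee_pos: [0.5381, -0.0053, 0.0824]
orientation: [-3.141, 0.0, -2.927]
ft_force: [-2.7, -0.6, 8.2]
opening: 0.0005
finger_force: 3.9
```

carry_out(
  increments=[
    [[-1,0,0,-0.0005,0,0,0],[-1,0,0,-0.001,0,0,0],[-1,0,0,-0.001,0,0,0]],
  ],
)

```text
clock: 12.55
ee_pos: [0.5382, -0.0053, 0.0822]
orientation: [-3.142, 0.0, -2.927]
ft_force: [-5.8, -1.9, 15.7]
opening: 0.0003
finger_force: 8.3
```

carry_out(
  increments=[
    [[-1,0,0,0.003,0,0,0],[-1,0,0,0.006,0,0,0],[-1,0,0,0.0085,0,0,0],[-1,0,0,0.0085,0,0,0],[-1,0,0,0.0085,0,0,0]],
  ],
)

```text
clock: 13.18
ee_pos: [0.5383, -0.0048, 0.0892]
orientation: [-3.141, 0.0, -2.927]
ft_force: [-0.1, -1.8, 2.6]
opening: 0.0001
finger_force: 1.4
```

```bash
python3 f.py
```

```text
[[0.17, -2.26, 2.63], [-0.87, -3.28, 2.4], [-0.1, -2.72, 3.22], [-0.61, -2.7, 2.87], [0.27, -2.46, 2.9]] mean [-0.23 -2.69  2.8 ] pos [ 0.5382 -0.0047  0.0891] z [0.0891 0.0891 0.0891 0.0891 0.0892] 13.425
```

It hit the stop at 15.7 N. Now it pushes back with 2.8 N at 89 mm, where I felt nothing before, so it has let go. I retreat upward.

carry_out(
  increments=[
    [[-1,0,0,0.01,0,0,0],[-1,0,0,0.03,0,0,0],[-1,0,0,0.06,0,0,0],[-1,0,0,0.1,0,0,0],[-1,0,0.02,0.13,0,0,0],[-1,0,0.05,0.13,0,0,0],[-1,0,0.08,0.13,0,0,0],[-1,0,0.08,0.13,0,0,0]],
  ],
)

```text
clock: 14.42
ee_pos: [0.5374, 0.0786, 0.2194]
orientation: [3.14, -0.0, -2.922]
ft_force: [-0.1, 0.5, -0.2]
opening: 0.0005
finger_force: 0.0
```

Run:
```python
from h import *
v=r.get_image("side")["pixels"];cv2.imwrite("pics/end.png",cv2.resize(v[180:330,250:450],None,fx=4,fy=4,interpolation=cv2.INTER_CUBIC))
```

```text
(no output)
```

View pics/end.png

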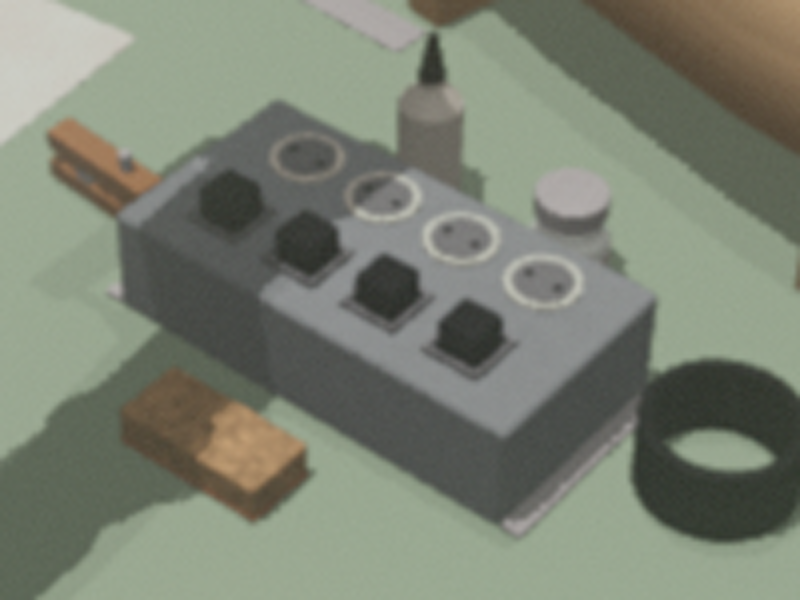

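The key at place 1 (crop px 231,195) now stands higher than before, level with the others. The things around the box have not moved.

```bash
python3 -c "
from workcell import r
print(r.finish_job())"
```

```text
the job is handed in; nothing more can be done
None
```

I tapped all four keys from left to right: place 1 was the latched one, so I pressed it to its stop and it sprang back up; the other three were pushed in only about 2 mm, nothing around the box moved, and the job is handed in.

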